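# Back off the dresser and hold the index pin out

### The job

On the small brush-trimming fixture, take the upright crank handle on the handwheel and wind it clockwise (seen from above) until the carriage with the dressing stone comes up against its two stop screws. Only then grip the black knob of the sprung index plunger at the other end of the fixture, pull it straight up as far as it goes so that its pin is clear of the hole in the dial, and finish still holding it up there, so that a colleague can turn the dial. Leave the carriage against its stops and do not move the loose things lying around.

Things in the scene. Friction and masses are not known exactly. Their poses are not given: they have to be found in the camera images.
- fixture: Brush-trimming fixture, fixed to the counter; grey base plate 124 (x) by 284 (y) by 14 mm. Origin on the counter, 10 mm to +y of the plate's middle; y runs along it from the plunger end to the handwheel end, z up. In this frame: handwheel axis x 0, y +92 mm; plunger axis x 0, y -109 mm; between them the carriage, up to 72 mm high; plunger bracket up to z 61 mm, plunger's bush up to z 67 mm.
- dial_center (a point): Centre of the top face of the steel index dial, 90 mm across, 32 mm above the counter, under the plunger. From it rises an upright radial brush, 31 mm across, its top 73 mm above the counter, 37 mm from the plunger's axis.
- handwheel (a joint): Angle of the handwheel (rad), growing clockwise seen from above. At 11.78 the carriage meets its stops and the wheel stops dead; starts between 2 and 7. One turn = 16 mm of carriage. Turns lightly (about 0.04 N m), stays where left. At value q the crank stands at angle -q (counterclockwise positive) about the wheel's axis from the fixture's +x. Rim 89 mm across, its top 66 mm above the counter.
- carriage (a joint): Travel of the carriage along the fixture's +y, in m, moved only by the handwheel: 0 at the brush, 0.030 against the two stop screws beside the gearbox.
- plunger (a joint): Lift of the index plunger in m, vertical: 0 with its pin 10 mm deep in the dial's hole, 0.016 fully up against its end stop. A spring pulls it down with about 5 N at 0 and 11 N fully up; it springs back when let go.
- crank_grip (a point): Point on the axis of the crank handle: black, upright, round, 17 mm across, 34 mm tall, on the handwheel's rim 40 mm from the wheel's axis. It spins freely on its pin, so it can be held with the gripper's direction kept constant while carried round. The point is 12 mm below the handle's top and 92 mm above the counter; the handle's foot is at 70 mm.
- wheel_center (a point): Point on the handwheel's axis at the height of the crank grip point, 92 mm above the counter; the hub below it ends 71 mm above the counter.
- plunger_knob (a point): Centre of the plunger's black round knob, 26 mm across and 20 mm tall, on a 12 mm stem; rises with the plunger. With the plunger down it is 88 mm above the counter, the knob's underside at 78 mm, its top at 98 mm.
- carriage_face (a point): Middle of the carriage's end face that meets the stop screws, 41 mm above the counter.
- stop_face (a point): Point midway between the two stop screws' end faces, 41 mm above the counter; the carriage touches when its face is here.
- bar_short: Loose bystander: pale polishing bar, 28x50x22 mm, lying beside the fixture on the robot's side; origin under its middle.
- wheel_tool: Loose bystander: small mounted felt wheel, 20x45x20 mm, lying beside the fixture on the robot's side; origin under its middle.
- hexkey: Loose bystander: black hex key, 75x25x5 mm, lying beside the fixture's plunger end on the robot's side; origin under its middle.
- oiler: Loose bystander: standing oil bottle with pointed cap, 41 mm across, 113 mm tall, right of the fixture; origin under its middle.
- tin_can: Loose bystander: round flat tin, 64 mm across, 24 mm tall, right of the fixture; origin under its middle.
- driver: Loose bystander: screwdriver, 130 mm long, at the right; origin under its middle.
- bar_two: Loose bystander: two-tone polishing bar, 27x59x22 mm, at the left; origin under its middle.

How it is judged:
By the outcome, as a careful person would: the job done as asked, in the order asked, and still so for the second after the job is handed in, while the arm keeps its last pose, push and grip.
It also fails if it takes over 56 s, if anything falls off the work surface, if the arm or the gripper's body presses on something with over 40 N, if the wrist force passes 120 N, or if a joint passes its speed limit or range.

### The arm

A 6-joint arm with a two-finger parallel gripper is mounted at the origin on a cart in front of the work surface, level with it; the furniture and walls round the work are solid. World frame = base frame: x ahead of the robot, y to its left, z up, the work surface at z = 0. Lengths are in mm, angles in rad, forces in N, time in s.
With the tool pointing down it reaches from about 350 to 875 mm from the base axis. Payload 4.2 kg.
Tool frame: the origin (TCP) lies midway between the tips of the shut fingers; the grasp point (between the pads) lies 19 mm behind it; z points along the fingers, y is the line along which they close (so a half turn about z gives the same grasp; the last joint's range is limited). The gripper opens to 85 mm and grips with 20 to 120 N. Pads are 22 mm wide; open, the fingers measure 114 mm over their backs; the gripper's body (76 mm by 85 mm) begins 54 mm behind the grasp point. The pads swing forward as they close: fully open they stand 13 mm farther back than shut.
Start: joints at [1.369, 0.385, 0.008, 0, -1.194, -0.259], TCP at [277.882, 559.804, 231.312] pointing down, gripper open.
Joint ranges: [-3.14, 3.14], [-1.21, 2.06], [-1.07, 1.41], [-3.16, 2.05], [-2.99, -0.16], [-3.1, 3.1]. Speed limits (rad/s): [2.79, 2.79, 3.14, 3.14, 3.14, 3.14].

### API

Orientations are given as a unit quaternion [x, y, z, w].
In Python, from bench import arm gives the robot as it stands.
- The arm moves only by the tool send_rows, never from a script. Its argument "targets" is a list of rows, each an object of numbers: "gripper": the gripper command: -1 is fully open, 1 is shut, values between are in proportion; "x", "y", "z": the shift along the tool's x, y, z in cm; "ax", "ay", "az": the turn, a rotation vector about the tool's x, y, z in degrees. A call has 1 to 5 rows; each row shifts and turns the commanded pose from where the row before left it, along the tool's axes as they then stand; what a row does not reach is not made up. A row lasts 1/12 s, in which the tool goes at most 41.7 mm and 7.16 degrees, less where a joint would pass 70% of its speed; a pose out of reach is approached as far as the arm can. A call is refused whole if a number of a shift passes 4.17 or a number of a turn 7.16, either way. A call with a gripper value outside its range is refused whole. The fingers move at their own pace and stop on an object; the grip force is fixed at half the most. Time passes only in rows, so rows that do not move let the fingers close. It gives the time, the measured TCP pose, the force, the opening and the grip force at its end, in the units of the state.
- arm.read_state(): the state, without advancing time (a new reading comes with each control period).
- arm.get_image(name): name is "side" or "top" or "wrist"; returns (picture, depth): 480x640x3 uint8, red, green, blue; 480x640 float32, mm along the optical axis (not along the pixel's ray), 0 where there is no reading.
- arm.camera_model(name): a dict with "fx", "fy", "cx", "cy" (pixels), "cam_to_world" (4x4, takes a point from camera to world coordinates). Camera axes: x right, y down, z forward; pixel columns grow to the right and rows downward; lengths in mm; the calibration is good to about 2 mm. A picture is of the moment at which its call begins: read the wrist's pose just before it. camera_model takes no time and is no camera call; for the wrist camera it gives the pose at the moment of the call.
- arm.job_done(): hands the job in; it is judged then, once.
Trained networks look in the newest picture that a camera, given by its name, has taken for a name from the list of things; names that differ only in an ending like _2 or _b are one class to them, and where a whole thing is asked for, a point or a joint stands for the part that bears it (a point fixed in the world has none). Each returns a list of dicts, best first, with "score" (0 to 1); they miss things now and then, are a little off and sometimes report something else, mostly with a low value. They report only what shows in the picture. A call takes as long as a camera call.
- arm.boxes_of(camera, thing): "rect" ([left, top, width, height] in pixels, round what is visible of it).
The state is a dict: "clock": time; "joints": joint angles; "joint_vel": joint speeds; "joint_efforts": joint torques, N m; "position": TCP position; "ee_rot": TCP orientation; "contact_force": force on the tool from outside, world axes, zero at the start; "wrist_torque": the same for the moment, N m; "gripper_width": finger opening in mm; "grasp_force": force on a finger pad.
Only numpy, scipy, OpenCV 4.12 (cv2) and the standard library are available. Lean on these libraries where they do the work, as an engineer would, in place of code of your own. Each camera call takes 0.05 s, during which the arm holds its last target. There are 200 camera calls.

## Working session

There is one attempt and no reset: what is moved stays moved. The work goes in short steps, Python scripts to look and compute and a tool call to move; the robot and the scene stay as the last step left them, time stands still between calls to the robot, and variables do not carry over. Pictures are saved under pics/ and viewed, at most 10 in all, crops included, and the job is handed in when it is done.

Besides the shell and the picture viewer there is one more tool, called after "Emit:" in YAML: its name, and indented under it one key for each argument. send_rows: Moves the arm, as the interface text tells. Its arguments: {"type":"object","properties":{"targets":{"type":"array"}},"required":["targets"]}

```bash
mkdir -p pics; ls; python3 - <<'E'
from bench import arm
import cv2,numpy as np
s=arm.read_state();print({k:np.round(v,3).tolist() for k,v in s.items()})
for c in ["top","side"]:
    im,d=arm.get_image(c);cv2.imwrite(f"pics/{c}0.png",im[:,:,::-1]);np.save(f"{c}_d.npy",d)
    m=arm.camera_model(c);print(c,m["fx"],m["cx"],m["cy"],np.round(m["cam_to_world"],3).tolist())
    for t in ["fixture","handwheel","crank_grip","plunger_knob","carriage","dial_center","oiler","stop_face"]:
        b=arm.boxes_of(c,t);print(t,[(np.round(x["rect"]).tolist(),round(x["score"],2)) for x in b[:2]])
E
```

```text
pics
{'clock': 0.0, 'joints': [1.369, 0.386, 0.007, -0.0, -1.194, -0.259], 'joint_vel': [0.001, 0.001, -0.0, -0.0, -0.0, -0.002], 'joint_efforts': [0.0, -39.229, 18.841, 4.186, -0.005, -0.0], 'position': [277.631, 559.308, 230.231], 'ee_rot': [0.974, -0.228, -0.0, 0.001], 'contact_force': [1.027, -0.008, -1.196], 'wrist_torque': [0.01, 0.012, 0.011], 'grasp_force': 0.0, 'gripper_width': 85.384}
top 545.5940498721599 326.33275496792385 238.0951430037874 [[0.022, -0.996, 0.081, 389.027], [-1.0, -0.021, 0.017, -10.982], [-0.015, -0.081, -0.997, 1299.553], [0.0, 0.0, 0.0, 1.0]]
fixture [([250.0, 192.0, 124.0, 69.0], 0.97)]
handwheel [([244.0, 211.0, 41.0, 39.0], 0.98), ([314.0, 260.0, 20.0, 17.0], 0.53)]
crank_grip []
plunger_knob [([345.0, 211.0, 12.0, 16.0], 0.63), ([289.0, 208.0, 29.0, 32.0], 0.56)]
carriage [([292.0, 208.0, 26.0, 31.0], 0.86)]
dial_center [([245.0, 193.0, 126.0, 66.0], 0.7), ([241.0, 209.0, 39.0, 41.0], 0.46)]
oiler [([438.0, 231.0, 22.0, 17.0], 0.58), ([243.0, 210.0, 11.0, 12.0], 0.41)]
stop_face [([243.0, 191.0, 126.0, 67.0], 0.7)]
side 593.5526440231224 319.02390670837246 238.35944821117616 [[-1.0, -0.01, 0.022, 468.36], [-0.023, 0.57, -0.822, 1191.769], [-0.004, -0.822, -0.57, 916.925], [0.0, 0.0, 0.0, 1.0]]
fixture [([282.0, 226.0, 66.0, 98.0], 0.8)]
handwheel [([298.0, 275.0, 35.0, 29.0], 0.92)]
crank_grip [([297.0, 278.0, 9.0, 20.0], 0.61)]
plunger_knob [([296.0, 277.0, 40.0, 26.0], 0.45)]
carriage [([298.0, 254.0, 25.0, 27.0], 0.62)]
dial_center [([281.0, 224.0, 64.0, 96.0], 0.73), ([315.0, 176.0, 16.0, 38.0], 0.32)]
oiler [([303.0, 223.0, 9.0, 16.0], 0.72), ([316.0, 180.0, 16.0, 33.0], 0.58)]
stop_face [([283.0, 225.0, 61.0, 99.0], 0.93)]
```

```bash
python3 - <<'E'
import cv2
a=cv2.imread("pics/top0.png")[170:290,220:480];cv2.imwrite("pics/t1.png",cv2.resize(a,None,fx=3,fy=3,interpolation=cv2.INTER_CUBIC))
a=cv2.imread("pics/side0.png")[150:350,220:420];cv2.imwrite("pics/s1.png",cv2.resize(a,None,fx=3,fy=3,interpolation=cv2.INTER_CUBIC))
E
```

```text
(no output)
```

View pics/t1.png

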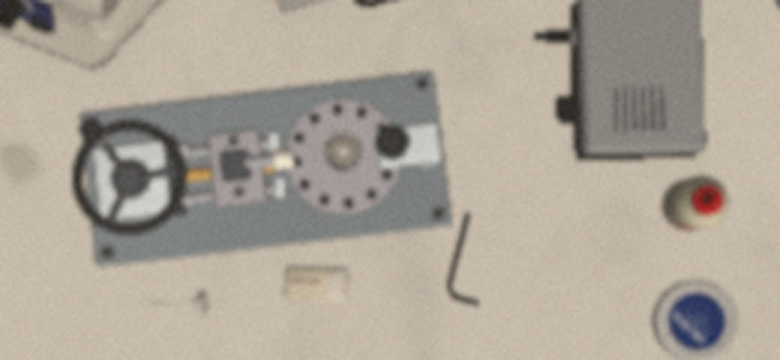

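View pics/s1.png

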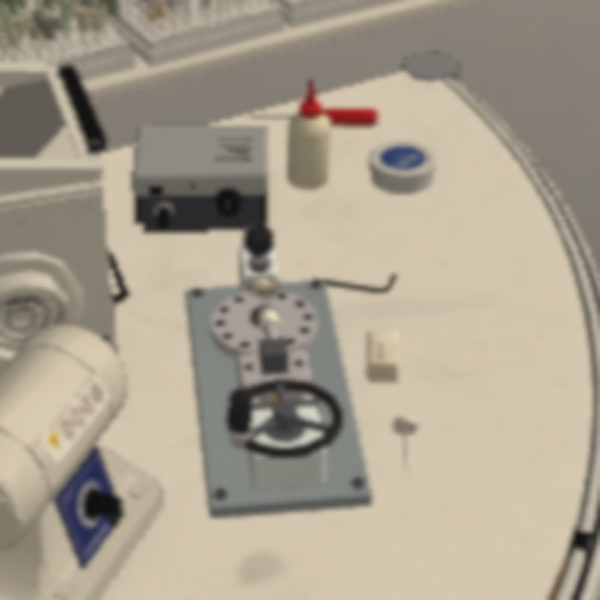

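The top crop shows the wheel hub at (130,177), the crank at (92,130), the knob at (392,141) and a machine corner near (97,68). The side crop shows a machine close to the wheel on its far side, so I'm mapping heights next.

```bash
cat > h.py <<'E'
from bench import arm
import numpy as np
def at_z(c,u,v,z,m=None):
    m=m or arm.camera_model(c);T=np.array(m["cam_to_world"])
    r=T[:3,:3]@[(u-m["cx"])/m["fx"],(v-m["cy"])/m["fy"],1];p=T[:3,3]
    return (p+r*(z-p[2])/r[2])
def cloud(c,d,m=None):
    m=m or arm.camera_model(c);T=np.array(m["cam_to_world"])
    v,u=np.mgrid[:480,:640]
    P=np.stack([(u-m["cx"])/m["fx"]*d,(v-m["cy"])/m["fy"]*d,d],-1)
    return P@T[:3,:3].T+T[:3,3]
E
python3 - <<'E'
from h import *
w=at_z("top",263.3,229,68);c=at_z("top",250.5,213.2,104);k=at_z("top",350.7,217,98)
print(w,c,k,np.linalg.norm((w-k)[:2]),np.linalg.norm((w-c)[:2]))
yaw=np.arctan2(-(w-k)[0],(w-k)[1]);print("yaw",np.degrees(yaw),"crank",np.degrees(np.arctan2(*(c-w)[[1,0]])-yaw))
for cam in ["top","side"]:
    P=cloud(cam,np.load(cam+"_d.npy")).reshape(-1,3)
    print(cam)
    # height map 25mm cells
    for x in np.arange(w[0]+175,w[0]-150,-25):
        row=[]
        for y in np.arange(w[1]+175,w[1]-325,-25):
            s=P[(abs(P[:,0]-x)<12.5)&(abs(P[:,1]-y)<12.5),2]
            row.append("%4d"%np.percentile(s,97) if len(s) else "   .")
        print("%4d"%x,*row)
print(np.arange(w[1]+175,w[1]-325,-25).astype(int))
E
```

```text
[507.00923837 153.7413828   68.        ] [538.0754315 178.3882462 104.       ] [534.80539275 -43.38203479  98.        ] 199.07352400325036 39.655721294656125
yaw 8.026296482038164 crank 30.400994456277168
top
 682  137  147  152  153  154  154  153  148   29   23  129  216  215  209  219  220  220  221    4    5
 657   25  123  140  144  149  153  154  151  114    5    6  207  212  219  220  220   50    5    4    3
 632    4   24   28   98  136  141  145  138  111    3    4    5    3    4    3    3    3    4    4   25
 607    3    5    5   21   26   28   26    4    4    4    5    4    4    6    7   15   16    3    3    5
 582    4    5    4    4    5    4    4   11   16   16   16   18   18   36   33   18   19    5    4    4
 557    5    4    4    4    3   15  105   67   27   19   47   43   34   35   36   93   64    7    5    3
 532    4    5    5    4    5   66  105   64   67   50   71   73   73   75   95  100   64   14    4    4
 507    4    3    3    4    4   68   65   73   68   67   71   69   65   55   36   34   18   15    4    4
 482    4    4    4    5    3   65   68   67   67  
[... 1246 characters left out ...]
65   69   73   67   68   70   72   69   65   58   61   17   13    3    4
 482    3    2    3    4    2   65   66   65   67   46   50   45   31   35   34   17   20   14    3    3
 457    3    3    2    2    3   11   66   67   17   17   17   16   15   15    8    3    3    7    3    2
 432    3    2    3    3    4    4   16    9    3   12    2   17   24   24   17    3    4    4    4    2
 407    3    3    3    2    3    3    3    3    5   20    3    8   20   19    5    3    3    3    4    2
 382    3    3    3    3    3    2    3    2    3    3    4    4    3    3    3    3    3    4    4    4
[ 328  303  278  253  228  203  178  153  128  103   78   53   28    3
  -21  -46  -71  -96 -121 -146]
```

```bash
cat >> h.py <<'E'
from scipy.spatial.transform import Rotation as R
def rows(target,n,daz=0,grip=None,p=None,q=None,nd=2):
    "rows to go straight to target in n rows, turning daz deg about tool z"
    s=arm.read_state();p=np.array(s["position"] if p is None else p,float);r=R.from_quat(s["ee_rot"] if q is None else q)
    st=(np.array(target)-p)/n;out=[]
    for i in range(n):
        v=r.inv().apply(st)/10
        out.append(dict(zip("xyz",np.round(v,nd).tolist())));
        if daz: out[-1]["az"]=round(daz/n,2); r=r*R.from_euler("z",daz/n,degrees=True)
        if grip is not None: out[-1]["gripper"]=grip
    return out
def show(o):
    for i in range(0,len(o),5): print(str(o[i:i+5]).replace("'",'"'))
def st():
    s=arm.read_state();print(round(s["clock"],2),np.round(s["position"],1),"yaw",np.round(R.from_quat(s["ee_rot"]).as_euler("xyz",degrees=True),2),"w",round(s["gripper_width"],1),"F",np.round(s["contact_force"],1),"g",round(s["grasp_force"],1))
E
python3 - <<'E'
from h import *
st();m=arm.camera_model("wrist");print(np.round(m["cam_to_world"],3),m["fx"])
show(rows([515,125,240],15,56.3,-1))
E
```

```text
0.9 [277.9 559.8 231.3] yaw [-180.    -0.   -26.4] w 85.7 F [-0.9  0.4  0. ] g 0.0
[[-4.43000e-01 -8.57000e-01 -2.62000e-01  3.46553e+02]
 [-8.96000e-01  4.24000e-01  1.29000e-01  5.24402e+02]
 [ 1.00000e-03  2.92000e-01 -9.56000e-01  3.73874e+02]
 [ 0.00000e+00  0.00000e+00  0.00000e+00  1.00000e+00]] 416.6669629272116
[{"x": 2.7, "y": 1.89, "z": -0.06, "az": 3.75, "gripper": -1}, {"x": 2.82, "y": 1.71, "z": -0.06, "az": 3.75, "gripper": -1}, {"x": 2.93, "y": 1.52, "z": -0.06, "az": 3.75, "gripper": -1}, {"x": 3.02, "y": 1.33, "z": -0.06, "az": 3.75, "gripper": -1}, {"x": 3.1, "y": 1.13, "z": -0.06, "az": 3.75, "gripper": -1}]
[{"x": 3.17, "y": 0.92, "z": -0.06, "az": 3.75, "gripper": -1}, {"x": 3.22, "y": 0.71, "z": -0.06, "az": 3.75, "gripper": -1}, {"x": 3.26, "y": 0.5, "z": -0.06, "az": 3.75, "gripper": -1}, {"x": 3.29, "y": 0.29, "z": -0.06, "az": 3.75, "gripper": -1}, {"x": 3.3, "y": 0.07, "z": -0.06, "az": 3.75, "gripper": -1}]
[{"x": 3.3, "y": -0.15, "z": -0.06, "az": 3.75, "gripper": -1}, {"x": 3.28, "y": -0.36, "z": -0.06, "az": 3.75, "gripper": -1}, {"x": 3.25, "y": -0.58, "z": -0.06, "az": 3.75, "gripper": -1}, {"x": 3.21, "y": -0.79, "z": -0.06, "az": 3.75, "gripper": -1}, {"x": 3.15, "y": -1.0, "z": -0.06, "az": 3.75, "gripper": -1}]
```

Emit:
send_rows:
  targets:
    - {"x": 2.7, "y": 1.89, "z": -0.06, "az": 3.75, "gripper": -0.2}
    - {"x": 2.82, "y": 1.71, "z": -0.06, "az": 3.75, "gripper": -0.2}
    - {"x": 2.93, "y": 1.52, "z": -0.06, "az": 3.75, "gripper": -0.2}
    - {"x": 3.02, "y": 1.33, "z": -0.06, "az": 3.75, "gripper": -0.2}
    - {"x": 3.1, "y": 1.13, "z": -0.06, "az": 3.75, "gripper": -0.2}

```text
$.targets[0]: bad value
```

Emit:
send_rows:
  targets:
    - {"x": 3.17, "y": 0.92, "z": -0.06, "az": 3.75, "gripper": -0.2}
    - {"x": 3.22, "y": 0.71, "z": -0.06, "az": 3.75, "gripper": -0.2}
    - {"x": 3.26, "y": 0.5, "z": -0.06, "az": 3.75, "gripper": -0.2}
    - {"x": 3.29, "y": 0.29, "z": -0.06, "az": 3.75, "gripper": -0.2}
    - {"x": 3.3, "y": 0.07, "z": -0.06, "az": 3.75, "gripper": -0.2}

```text
$.targets[0]: bad value
```

Emit:
send_rows:
  targets:
    - {"x": 3.3, "y": -0.15, "z": -0.06, "az": 3.75, "gripper": -0.2}
    - {"x": 3.28, "y": -0.36, "z": -0.06, "az": 3.75, "gripper": -0.2}
    - {"x": 3.25, "y": -0.58, "z": -0.06, "az": 3.75, "gripper": -0.2}
    - {"x": 3.21, "y": -0.79, "z": -0.06, "az": 3.75, "gripper": -0.2}
    - {"x": 3.15, "y": -1.0, "z": -0.06, "az": 3.75, "gripper": -0.2}

```text
$.targets[0]: bad value
```

```bash
python3 - <<'E'
from h import *
import cv2,pickle
st();m=arm.camera_model("wrist");im,d=arm.get_image("wrist");st()
cv2.imwrite("pics/w1.png",im[:,:,::-1]);pickle.dump((m,d),open("w1.pkl","wb"))
for t in ["handwheel","crank_grip","plunger_knob","carriage","dial_center","stop_face"]:
    b=arm.boxes_of("wrist",t);print(t,[(np.round(x["rect"]).tolist(),round(x["score"],2)) for x in b[:2]])
E
```

```text
0.9 [277.9 559.8 231.3] yaw [-180.    -0.   -26.4] w 85.7 F [-0.9  0.4  0. ] g 0.0
0.95 [277.9 559.8 231.3] yaw [-180.     0.   -26.4] w 85.1 F [-0.8 -0.6  0.2] g 0.0
handwheel []
crank_grip []
plunger_knob []
carriage []
dial_center []
stop_face []
```

View pics/w1.png

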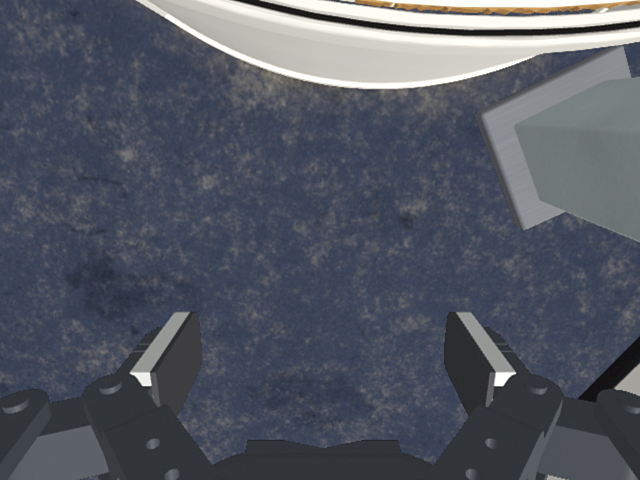

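The moves were refused, probably because every key is required, so the arm hasn't moved. The wrist picture shows only the floor and the counter edge. I'm resending with all keys.

Emit:
send_rows:
  targets:
    - {"x": 2.7, "y": 1.89, "z": -0.06, "ax": 0, "ay": 0, "az": 3.75, "gripper": -0.2}
    - {"x": 2.82, "y": 1.71, "z": -0.06, "ax": 0, "ay": 0, "az": 3.75, "gripper": -0.2}
    - {"x": 2.93, "y": 1.52, "z": -0.06, "ax": 0, "ay": 0, "az": 3.75, "gripper": -0.2}
    - {"x": 3.02, "y": 1.33, "z": -0.06, "ax": 0, "ay": 0, "az": 3.75, "gripper": -0.2}
    - {"x": 3.1, "y": 1.13, "z": -0.06, "ax": 0, "ay": 0, "az": 3.75, "gripper": -0.2}

```text
clock: 1.67
position: [357.3, 413.6, 234.5]
ee_rot: [0.923, -0.385, 0.0, -0.0]
contact_force: [0.7, -0.4, 0.8]
gripper_width: 51.2
grasp_force: 0.0
```

Emit:
send_rows:
  targets:
    - {"x": 3.17, "y": 0.92, "z": 0, "ax": 0, "ay": 0, "az": 3.75, "gripper": -0.2}
    - {"x": 3.22, "y": 0.71, "z": 0, "ax": 0, "ay": 0, "az": 3.75, "gripper": -0.2}
    - {"x": 3.26, "y": 0.5, "z": 0, "ax": 0, "ay": 0, "az": 3.75, "gripper": -0.2}
    - {"x": 3.29, "y": 0.29, "z": 0, "ax": 0, "ay": 0, "az": 3.75, "gripper": -0.2}
    - {"x": 3.3, "y": 0.07, "z": 0, "ax": 0, "ay": 0, "az": 3.75, "gripper": -0.2}

```text
clock: 2.08
position: [436.4, 268.7, 234.6]
ee_rot: [0.848, -0.53, 0.0, -0.0]
contact_force: [1.2, 0.6, -0.0]
gripper_width: 51.3
grasp_force: 0.0
```

Emit:
send_rows:
  targets:
    - {"x": 3.3, "y": -0.15, "z": 0, "ax": 0, "ay": 0, "az": 3.75, "gripper": -0.2}
    - {"x": 3.28, "y": -0.36, "z": 0, "ax": 0, "ay": 0, "az": 3.75, "gripper": -0.2}
    - {"x": 3.25, "y": -0.58, "z": 0, "ax": 0, "ay": 0, "az": 3.75, "gripper": -0.2}
    - {"x": 3.21, "y": -0.79, "z": 0, "ax": 0, "ay": 0, "az": 3.75, "gripper": -0.2}
    - {"x": 3.15, "y": -1.0, "z": 0, "ax": 0, "ay": 0, "az": 3.75, "gripper": -0.2}

```text
clock: 2.5
position: [515.8, 123.8, 234.6]
ee_rot: [0.75, -0.661, 0.0, -0.0]
contact_force: [0.4, 0.3, -0.2]
gripper_width: 51.5
grasp_force: 0.0
```

```bash
python3 - <<'E'
from h import *
import cv2,pickle
st();m=arm.camera_model("wrist");im,d=arm.get_image("wrist");st()
cv2.imwrite("pics/w2.png",im[:,:,::-1]);pickle.dump((m,d),open("w2.pkl","wb"))
for t in ["handwheel","crank_grip","plunger_knob","carriage"]:
    b=arm.boxes_of("wrist",t);print(t,[(np.round(x["rect"]).tolist(),round(x["score"],2)) for x in b[:2]])
E
```

```text
2.5 [515.8 123.8 234.6] yaw [-1.7997e+02  1.0000e-02 -8.2830e+01] w 51.5 F [ 0.4  0.3 -0.2] g 0.0
2.55 [517.5 120.1 234.5] yaw [-1.7998e+02 -9.0000e-02 -8.3190e+01] w 51.1 F [ 2.2 -0.7  0.3] g 0.0
handwheel [([272.0, 198.0, 116.0, 112.0], 0.65)]
crank_grip [([275.0, 276.0, 20.0, 35.0], 0.61), ([291.0, 88.0, 72.0, 90.0], 0.46)]
plunger_knob []
carriage [([290.0, 88.0, 75.0, 88.0], 0.85), ([249.0, 3.0, 156.0, 306.0], 0.55)]
```

View pics/w2.png

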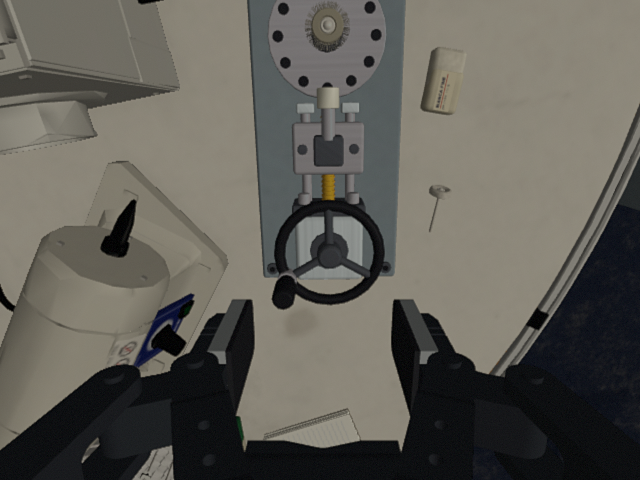

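The wrist view shows the hub at about (329,251), the crank top near (283,298), and the carriage at (328,150). I'm retaking it with the arm still and fitting from depth.

```bash
cat >> h.py <<'E'
from scipy.optimize import least_squares
def circ(X,r=None):
    f=lambda a:np.hypot(X[:,0]-a[0],X[:,1]-a[1])-(r or a[2])
    return least_squares(f,[*X.mean(0)[:2],r or 10],loss="soft_l1",f_scale=1).x
E
python3 - <<'E'
from h import *
import cv2
for k in range(2):
    st();m=arm.camera_model("wrist");im,d=arm.get_image("wrist")
    P=cloud("wrist",d,m);I=im.max(-1)
    w0=np.array([507,154])
    D=np.hypot(P[...,0]-w0[0],P[...,1]-w0[1])
    ring=P[(D<52)&(D>36)&(P[...,2]>60)&(P[...,2]<68)&(I<70)]
    c=circ(ring);print("ring",len(ring),c, ring[:,2].max())
    rr=np.hypot(*(ring[:,:2]-c[:2]).T);print("radii pct",np.percentile(rr,[2,50,98]))
    hub=P[(D<14)&(P[...,2]>69)&(P[...,2]<76)];print("hub",len(hub),hub.mean(0))
    for lo,hi in [(75,88),(88,100),(101,107)]:
        g=P[(D<62)&(D>25)&(P[...,2]>lo)&(P[...,2]<hi)];print("crank",lo,len(g),g.mean(0),g.min(0),g.max(0))
E
```

```text
2.75 [515.1 125.3 234.3] yaw [-1.800e+02  1.000e-02 -8.266e+01] w 51.0 F [-0.3  0.4  0.1] g 0.0
ring 2834 [507.65952858 153.25674863  39.80712378] 67.68157457300981
radii pct [35.75700335 39.78917986 43.72446934]
hub 400 [508.06563415 154.18262645  70.69860479]
crank 75 115 [538.41258783 173.13810705  82.57246628] [530.71249647 170.8022737   75.67513959] [546.90938757 178.16145038  87.96762217]
crank 88 147 [538.57877238 173.25095538  94.003419  ] [530.7754494  170.85047406  88.02924493] [547.56368453 181.66857637  99.95732809]
crank 101 348 [539.01710881 178.74235794 103.47572871] [531.00901783 171.44199882 101.02457291] [546.97348909 186.5837586  105.63319832]
2.8 [514.9 125.8 234.3] yaw [-1.80e+02  1.00e-02 -8.26e+01] w 51.1 F [-0.2  0.5  0.6] g 0.0
ring 2835 [507.66275072 153.24459115  39.83287805] 67.52547608465449
radii pct [35.76122087 39.83567977 43.7689435 ]
hub 393 [507.97668644 154.07408515  70.74798646]
crank 75 120 [538.5457688  173.09045495  82.49801877] [530.73647633 171.13188283  75.42347198] [547.05388972 178.53970549  87.94567033]
crank 88 145 [538.65364727 173.3947431   94.37094081] [530.76537537 170.86703605  88.00881714] [547.4213236  181.31632945  99.99911927]
crank 101 352 [538.93692293 178.55758174 103.51682516] [531.32599358 171.39391845 101.03685029] [546.91125525 186.39812273 105.8636222 ]
```

```bash
python3 - <<'E'
from h import *
st();show(rows([539,178.8,118],5,0,-0.3))
E
```

```text
2.85 [514.9 126.1 234.4] yaw [-1.7999e+02  1.0000e-02 -8.2560e+01] w 51.1 F [ 0.7 -0.9  0.3] g 0.0
[{"x": -0.98, "y": -0.62, "z": 2.33, "gripper": -0.3}, {"x": -0.98, "y": -0.62, "z": 2.33, "gripper": -0.3}, {"x": -0.98, "y": -0.62, "z": 2.33, "gripper": -0.3}, {"x": -0.98, "y": -0.62, "z": 2.33, "gripper": -0.3}, {"x": -0.98, "y": -0.62, "z": 2.33, "gripper": -0.3}]
```

Emit:
send_rows:
  targets:
    - {"x": -0.98, "y": -0.62, "z": 2.33, "ax": 0, "ay": 0, "az": 0, "gripper": -0.2}
    - {"x": -0.98, "y": -0.62, "z": 2.33, "ax": 0, "ay": 0, "az": 0, "gripper": -0.2}
    - {"x": -0.98, "y": -0.62, "z": 2.33, "ax": 0, "ay": 0, "az": 0, "gripper": -0.2}
    - {"x": -0.98, "y": -0.62, "z": 2.33, "ax": 0, "ay": 0, "az": 0, "gripper": -0.2}
    - {"x": -0.98, "y": -0.62, "z": 2.33, "ax": 0, "ay": 0, "az": 0, "gripper": -0.2}

```text
clock: 3.27
position: [539.3, 179.7, 117.1]
ee_rot: [0.752, -0.659, 0.0, -0.0]
contact_force: [0.1, 1.2, -0.5]
gripper_width: 51.1
grasp_force: 0.0
```

```bash
python3 - <<'E'
from h import *
m=arm.camera_model("wrist");arm.get_image("wrist")
m=arm.camera_model("wrist");im,d=arm.get_image("wrist");P=cloud("wrist",d,m)
st()
D=np.hypot(P[...,0]-507.8,P[...,1]-153.8)
g=P[(D<62)&(D>25)&(P[...,2]>100)&(P[...,2]<107)];print("crank",len(g),g.mean(0),g.min(0),g.max(0))
show(rows([539,178.8,76],3,0,-0.2))
E
```

```text
3.37 [537.4 179.  113.9] yaw [ 1.7958e+02 -1.6000e-01 -8.2490e+01] w 51.6 F [ 0.3 -0.4  0.7] g 0.0
crank 1212 [539.51801158 178.30659711 103.28732607] [531.13429312 171.08313931 100.01365838] [547.51174753 187.21901365 105.51669172]
[{"x": 0.01, "y": -0.06, "z": 1.26, "gripper": -0.2}, {"x": 0.01, "y": -0.06, "z": 1.26, "gripper": -0.2}, {"x": 0.01, "y": -0.06, "z": 1.26, "gripper": -0.2}]
```

Emit:
send_rows:
  targets:
    - {"x": 0, "y": 0, "z": 1.4, "ax": 0, "ay": 0, "az": 0, "gripper": -0.2}
    - {"x": 0, "y": 0, "z": 1.4, "ax": 0, "ay": 0, "az": 0, "gripper": -0.2}
    - {"x": 0, "y": 0, "z": 1.3, "ax": 0, "ay": 0, "az": 0, "gripper": -0.2}
    - {"x": 0, "y": 0, "z": 0, "ax": 0, "ay": 0, "az": 0, "gripper": -0.2}
    - {"x": 0, "y": 0, "z": 0, "ax": 0, "ay": 0, "az": 0, "gripper": 1}

```text
clock: 3.78
position: [539.6, 178.3, 77.6]
ee_rot: [0.751, -0.66, 0.0, -0.0]
contact_force: [1.1, 0.0, -0.3]
gripper_width: 40.1
grasp_force: 0.0
```

Emit:
send_rows:
  targets:
    - {"x": 0, "y": 0, "z": 0, "ax": 0, "ay": 0, "az": 0, "gripper": 1}
    - {"x": 0, "y": 0, "z": 0, "ax": 0, "ay": 0, "az": 0, "gripper": 1}
    - {"x": 0, "y": 0, "z": 0, "ax": 0, "ay": 0, "az": 0, "gripper": 1}
    - {"x": 0, "y": 0, "z": 0, "ax": 0, "ay": 0, "az": 0, "gripper": 1}
    - {"x": 0, "y": 0, "z": 0, "ax": 0, "ay": 0, "az": 0, "gripper": 1}

```text
clock: 4.2
position: [539.8, 177.9, 78.5]
ee_rot: [0.751, -0.66, 0.0, -0.0]
contact_force: [-2.6, -0.9, 5.6]
gripper_width: 14.7
grasp_force: 58.6
```

```bash
python3 - <<'E'
from h import *
st()
s=arm.read_state();p=np.array(s["position"]);r=R.from_quat(s["ee_rot"])
c=np.array([507.8,153.8]);a0=np.arctan2(178.8-c[1],539.2-c[0]);print(np.degrees(a0))
# clockwise 338 deg in 18 deg steps
A=a0-np.radians(np.arange(0,343,18));pt=c+40*np.c_[np.cos(A),np.sin(A)]
out=[]
for d in np.diff(pt,axis=0):
    v=r.inv().apply([*d,0])/10;out.append([round(v[0],2),round(v[1],2)])
for i in range(0,len(out),5):print(out[i:i+5])
E
```

```text
4.2 [539.8 177.9  78.5] yaw [-1.7994e+02  1.0000e-02 -8.2630e+01] w 14.7 F [-2.6 -0.9  5.6] g 58.6
38.52604403132766
[[np.float64(1.16), np.float64(-0.47)], [np.float64(1.25), np.float64(-0.09)], [np.float64(1.22), np.float64(0.3)], [np.float64(1.06), np.float64(0.66)], [np.float64(0.81), np.float64(0.96)]]
[[np.float64(0.47), np.float64(1.16)], [np.float64(0.09), np.float64(1.25)], [np.float64(-0.3), np.float64(1.22)], [np.float64(-0.66), np.float64(1.06)], [np.float64(-0.96), np.float64(0.81)]]
[[np.float64(-1.16), np.float64(0.47)], [np.float64(-1.25), np.float64(0.09)], [np.float64(-1.22), np.float64(-0.3)], [np.float64(-1.06), np.float64(-0.66)], [np.float64(-0.81), np.float64(-0.96)]]
[[np.float64(-0.47), np.float64(-1.16)], [np.float64(-0.09), np.float64(-1.25)], [np.float64(0.3), np.float64(-1.22)], [np.float64(0.66), np.float64(-1.06)]]
```

Emit:
send_rows:
  targets:
    - {"x": 1.16, "y": -0.47, "z": 0, "ax": 0, "ay": 0, "az": 0, "gripper": 1}
    - {"x": 1.25, "y": -0.09, "z": 0, "ax": 0, "ay": 0, "az": 0, "gripper": 1}
    - {"x": 1.22, "y": 0.3, "z": 0, "ax": 0, "ay": 0, "az": 0, "gripper": 1}
    - {"x": 1.06, "y": 0.66, "z": 0, "ax": 0, "ay": 0, "az": 0, "gripper": 1}
    - {"x": 0.81, "y": 0.96, "z": 0, "ax": 0, "ay": 0, "az": 0, "gripper": 1}

```text
clock: 4.62
position: [532.0, 123.5, 78.4]
ee_rot: [0.751, -0.661, -0.002, -0.002]
contact_force: [-11.7, 18.1, 9.0]
gripper_width: 15.0
grasp_force: 59.1
```

```bash
python3 - <<'E'
from h import *
st();p=np.array(arm.read_state()["position"])[:2]-[507.8,153.8];print(np.hypot(*p),np.degrees(np.arctan2(p[1],p[0])))
E
```

```text
4.62 [532.  123.5  78.4] yaw [-179.98    0.25  -82.72] w 15.0 F [-11.7  18.1   9. ] g 59.1
38.74354758345064 -51.34049908674872
```

Emit:
send_rows:
  targets:
    - {"x": 0.38, "y": 1.22, "z": 0, "ax": 0, "ay": 0, "az": 0, "gripper": 1}
    - {"x": 0.09, "y": 1.25, "z": 0, "ax": 0, "ay": 0, "az": 0, "gripper": 1}
    - {"x": -0.3, "y": 1.22, "z": 0, "ax": 0, "ay": 0, "az": 0, "gripper": 1}
    - {"x": -0.66, "y": 1.06, "z": 0, "ax": 0, "ay": 0, "az": 0, "gripper": 1}
    - {"x": -0.96, "y": 0.81, "z": 0, "ax": 0, "ay": 0, "az": 0, "gripper": 1}

```text
clock: 5.03
position: [476.6, 128.9, 78.4]
ee_rot: [0.751, -0.66, 0.001, -0.001]
contact_force: [1.0, -1.5, 5.2]
gripper_width: 15.2
grasp_force: 59.1
```

Emit:
send_rows:
  targets:
    - {"x": -1.16, "y": 0.47, "z": 0, "ax": 0, "ay": 0, "az": 0, "gripper": 1}
    - {"x": -1.25, "y": 0.09, "z": 0, "ax": 0, "ay": 0, "az": 0, "gripper": 1}
    - {"x": -1.22, "y": -0.3, "z": 0, "ax": 0, "ay": 0, "az": 0, "gripper": 1}
    - {"x": -1.06, "y": -0.66, "z": 0, "ax": 0, "ay": 0, "az": 0, "gripper": 1}
    - {"x": -0.81, "y": -0.96, "z": 0, "ax": 0, "ay": 0, "az": 0, "gripper": 1}

```text
clock: 5.45
position: [481.5, 186.5, 78.5]
ee_rot: [0.751, -0.66, -0.0, -0.0]
contact_force: [-2.3, -1.1, 6.6]
gripper_width: 14.9
grasp_force: 59.3
```

```bash
python3 - <<'E'
from h import *
st();p=np.array(arm.read_state()["position"])[:2]-[507.8,153.8];print(np.hypot(*p),np.degrees(np.arctan2(p[1],p[0])))
E
```

```text
5.45 [481.5 186.5  78.5] yaw [ 1.7999e+02  5.0000e-02 -8.2590e+01] w 14.9 F [-2.3 -1.1  6.6] g 59.3
41.919279610850545 128.79898619378264
```

Emit:
send_rows:
  targets:
    - {"x": -0.47, "y": -1.16, "z": 0, "ax": 0, "ay": 0, "az": 0, "gripper": 1}
    - {"x": -0.09, "y": -1.25, "z": 0, "ax": 0, "ay": 0, "az": 0, "gripper": 1}
    - {"x": 0.3, "y": -1.22, "z": 0, "ax": 0, "ay": 0, "az": 0, "gripper": 1}
    - {"x": 0.5, "y": -0.8, "z": 0, "ax": 0, "ay": 0, "az": 0, "gripper": 1}
    - {"x": 0, "y": 0, "z": 0, "ax": 0, "ay": 0, "az": 0, "gripper": 1}

```text
clock: 5.87
position: [528.9, 188.6, 78.5]
ee_rot: [0.751, -0.66, 0.001, -0.001]
contact_force: [0.7, -1.7, 7.4]
gripper_width: 14.6
grasp_force: 59.3
```

```bash
python3 - <<'E'
from h import *
st();p=np.array(arm.read_state()["position"])[:2]-[507.2,154.6];print(np.hypot(*p),np.degrees(np.arctan2(p[1],p[0])))
E
```

```text
5.87 [528.9 188.6  78.5] yaw [-179.83   -0.    -82.63] w 14.6 F [ 0.7 -1.7  7.4] g 59.3
40.36826050554525 57.44357685234836
```

Emit:
send_rows:
  targets:
    - {"x": 0.13, "y": -0.15, "z": 0, "ax": 0, "ay": 0, "az": 0, "gripper": 1}
    - {"x": 0.13, "y": -0.15, "z": 0, "ax": 0, "ay": 0, "az": 0, "gripper": 1}
    - {"x": 0, "y": 0, "z": 0, "ax": 0, "ay": 0, "az": 0, "gripper": 1}
    - {"x": 0, "y": 0, "z": 0, "ax": 0, "ay": 0, "az": 0, "gripper": 1}

```text
clock: 6.2
position: [530.9, 187.2, 78.5]
ee_rot: [0.751, -0.66, 0.0, -0.001]
contact_force: [-1.4, 0.4, 6.3]
gripper_width: 14.6
grasp_force: 59.3
```

Emit:
send_rows:
  targets:
    - {"x": 0.1, "y": -0.12, "z": 0, "ax": 0, "ay": 0, "az": 0, "gripper": 1}
    - {"x": 0.06, "y": -0.08, "z": 0, "ax": 0, "ay": 0, "az": 0, "gripper": 1}
    - {"x": 0, "y": 0, "z": 0, "ax": 0, "ay": 0, "az": 0, "gripper": 1}
    - {"x": 0, "y": 0, "z": 0, "ax": 0, "ay": 0, "az": 0, "gripper": 1}

```text
clock: 6.53
position: [531.0, 187.0, 78.4]
ee_rot: [0.751, -0.66, -0.001, -0.001]
contact_force: [-9.3, 8.0, 10.4]
gripper_width: 15.3
grasp_force: 59.8
```

Emit:
send_rows:
  targets:
    - {"x": 0.05, "y": -0.06, "z": 0, "ax": 0, "ay": 0, "az": 0, "gripper": 1}
    - {"x": 0, "y": 0, "z": 0, "ax": 0, "ay": 0, "az": 0, "gripper": 1}
    - {"x": 0, "y": 0, "z": 0, "ax": 0, "ay": 0, "az": 0, "gripper": -0.2}
    - {"x": 0, "y": 0, "z": 0, "ax": 0, "ay": 0, "az": 0, "gripper": -0.2}
    - {"x": 0, "y": 0, "z": 0, "ax": 0, "ay": 0, "az": 0, "gripper": -0.2}

```text
clock: 6.95
position: [533.0, 184.6, 76.8]
ee_rot: [0.751, -0.66, 0.0, -0.0]
contact_force: [-0.3, 0.2, -0.3]
gripper_width: 50.1
grasp_force: 0.0
```

Emit:
send_rows:
  targets:
    - {"x": 0, "y": 0, "z": 0, "ax": 0, "ay": 0, "az": 0, "gripper": -0.2}
    - {"x": 0, "y": 0, "z": -1.5, "ax": 0, "ay": 0, "az": 0, "gripper": -0.2}
    - {"x": 0, "y": 0, "z": -3, "ax": 0, "ay": 0, "az": 0, "gripper": -0.2}
    - {"x": 0, "y": 0, "z": -3.5, "ax": 0, "ay": 0, "az": 0, "gripper": -0.2}
    - {"x": 1.5, "y": 0, "z": -3.5, "ax": 0, "ay": 0, "az": 0, "gripper": -0.2}

```text
clock: 7.37
position: [534.8, 170.3, 192.4]
ee_rot: [0.752, -0.66, -0.0, 0.001]
contact_force: [1.2, 0.6, 0.3]
gripper_width: 51.0
grasp_force: 0.0
```

Emit:
send_rows:
  targets:
    - {"x": 3.5, "y": 0, "z": -1.5, "ax": 0, "ay": 0, "az": 0, "gripper": -0.2}
    - {"x": 3.5, "y": 0, "z": 0, "ax": 0, "ay": 0, "az": 0, "gripper": -0.2}
    - {"x": 2, "y": 0, "z": 0, "ax": 0, "ay": 0, "az": 0, "gripper": -0.2}
    - {"x": 0, "y": 0, "z": 0, "ax": 0, "ay": 0, "az": 0, "gripper": -0.2}
    - {"x": 0, "y": 0, "z": 0, "ax": 0, "ay": 0, "az": 0, "gripper": -0.2}

```text
clock: 7.78
position: [546.5, 79.1, 206.6]
ee_rot: [0.75, -0.661, -0.0, 0.0]
contact_force: [-0.5, 0.4, -0.4]
gripper_width: 51.6
grasp_force: 0.0
```

```bash
python3 - <<'E'
from h import *
import cv2,pickle
st();m=arm.camera_model("wrist");im,d=arm.get_image("wrist")
cv2.imwrite("pics/w3.png",im[:,:,::-1]);pickle.dump((m,d),open("w3.pkl","wb"))
P=cloud("wrist",d,m);D=np.hypot(P[...,0]-507.2,P[...,1]-154.6)
g=P[(D<62)&(D>25)&(P[...,2]>101)&(P[...,2]<107)];print("crank",len(g),g.mean(0))
a=g.mean(0)[:2]-[507.2,154.6];print(np.degrees(np.arctan2(a[1],a[0])))
D=np.hypot(P[...,0]-534,P[...,1]+44)
g=P[(D<25)&(P[...,2]>90)&(P[...,2]<105)];print("knob",len(g))
if len(g):print(g.mean(0),np.percentile(g,[3,97],axis=0),circ(g))
E
```

```text
7.78 [546.5  79.1 206.6] yaw [179.98  -0.   -82.81] w 51.6 F [-0.5  0.4 -0.4] g 0.0
crank 355 [532.16170348 185.25280768 103.48416047]
50.84281248412288
knob 1845
[536.36019613 -43.50365198  97.01659399] [[525.26824963 -54.46471134  92.95533431]
 [547.12523603 -32.78217006  99.19792484]] [536.36326857 -43.40417507   8.84154194]
```

View pics/w3.png

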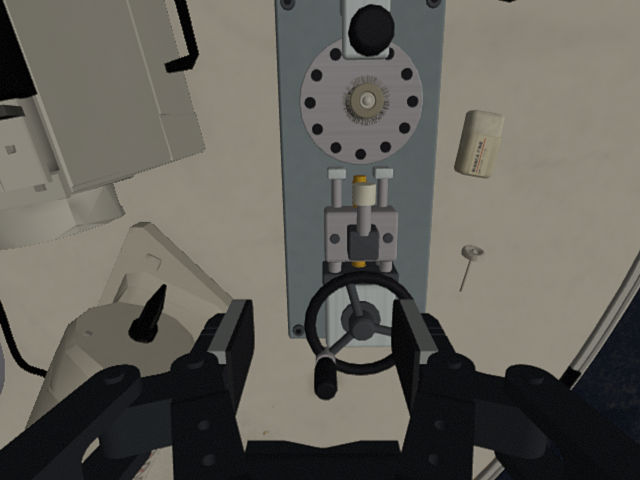

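The picture shows the carriage face against the screws (around y = 265 px), the crank at about 52° as expected, and the knob at (372,30). Next is the knob.

```bash
python3 - <<'E'
from h import *
import pickle
m,d=pickle.load(open("w3.pkl","rb"))
for c,P in [("w",cloud("wrist",d,m)),("s",cloud("side",np.load("side_d.npy"))),("t",cloud("top",np.load("top_d.npy")))]:
    g=P[(P[...,2]>60)&(P[...,2]<230)&(P[...,0]>565)&(P[...,0]<720)&(P[...,1]<20)&(P[...,1]>-110)];
    print(c,len(g), np.percentile(g,1,axis=0) if len(g) else "")
arm.get_image("wrist");st();show(rows([536.3,-43.4,125],5))
E
```

```text
w 19360 [649.61368752 -40.54377673  62.9858887 ]
s 649 [ 649.12699793 -107.30128294  193.78483379]
t 2190 [ 654.04890637 -108.43791848   64.56551315]
7.88 [546.5  80.5 206.4] yaw [ 1.7997e+02 -1.0000e-02 -8.2660e+01] w 51.6 F [-0.1 -0.6  0.3] g 0.0
[{"x": 2.43, "y": 0.52, "z": 1.63}, {"x": 2.43, "y": 0.52, "z": 1.63}, {"x": 2.43, "y": 0.52, "z": 1.63}, {"x": 2.43, "y": 0.52, "z": 1.63}, {"x": 2.43, "y": 0.52, "z": 1.63}]
```

Emit:
send_rows:
  targets:
    - {"x": 2.43, "y": 0.52, "z": 1.63, "ax": 0, "ay": 0, "az": 0, "gripper": -0.2}
    - {"x": 2.43, "y": 0.52, "z": 1.63, "ax": 0, "ay": 0, "az": 0, "gripper": -0.2}
    - {"x": 2.43, "y": 0.52, "z": 1.63, "ax": 0, "ay": 0, "az": 0, "gripper": -0.2}
    - {"x": 2.43, "y": 0.52, "z": 1.63, "ax": 0, "ay": 0, "az": 0, "gripper": -0.2}
    - {"x": 2.43, "y": 0.52, "z": 1.63, "ax": 0, "ay": 0, "az": 0, "gripper": -0.2}

```text
clock: 8.3
position: [536.3, -43.3, 124.4]
ee_rot: [0.752, -0.659, 0.0, 0.0]
contact_force: [0.7, -0.0, -0.9]
gripper_width: 51.1
grasp_force: 0.0
```

```bash
python3 - <<'E'
from h import *
for k in range(2): arm.get_image("wrist")
for k in range(2):
    m=arm.camera_model("wrist");st();im,d=arm.get_image("wrist");P=cloud("wrist",d,m)
    D=np.hypot(P[...,0]-536.3,P[...,1]+43.4)
    g=P[(D<25)&(P[...,2]>95)&(P[...,2]<105)];print(len(g),g.mean(0),np.percentile(g,[3,97],axis=0))
show(rows([536.3,-43.4,72],4))
E
```

```text
8.4 [533.7 -45.1 122.1] yaw [179.57   0.   -82.81] w 51.3 F [-0.1  0.3 -0.3] g 0.0
2077 [535.93231041 -45.64412683  97.42025837] [[525.70294075 -55.07642444  95.30719464]
 [546.01699479 -35.37832039  98.86414621]]
8.45 [535.3 -43.9 123.7] yaw [ 1.7978e+02 -2.0000e-02 -8.2720e+01] w 51.0 F [-0.4 -0.1  0.1] g 0.0
2053 [535.97921792 -45.55093763  97.40899938] [[525.71643959 -55.12852932  95.27568862]
 [546.07945298 -35.20072623  98.88260555]]
[{"x": 0.01, "y": 0.0, "z": 1.32}, {"x": 0.01, "y": 0.0, "z": 1.32}, {"x": 0.01, "y": 0.0, "z": 1.32}, {"x": 0.01, "y": 0.0, "z": 1.32}]
```

Emit:
send_rows:
  targets:
    - {"x": 0.15, "y": 0, "z": 1.3, "ax": 0, "ay": 0, "az": 0, "gripper": -0.2}
    - {"x": 0, "y": 0, "z": 1.4, "ax": 0, "ay": 0, "az": 0, "gripper": -0.2}
    - {"x": 0, "y": 0, "z": 1.4, "ax": 0, "ay": 0, "az": 0, "gripper": -0.2}
    - {"x": 0, "y": 0, "z": 1.0, "ax": 0, "ay": 0, "az": 0, "gripper": -0.2}
    - {"x": 0, "y": 0, "z": 0, "ax": 0, "ay": 0, "az": 0, "gripper": -0.2}

```text
clock: 8.92
position: [535.9, -43.8, 72.9]
ee_rot: [0.752, -0.66, -0.001, 0.001]
contact_force: [-0.5, -0.7, 0.1]
gripper_width: 51.5
grasp_force: 0.0
```

Emit:
send_rows:
  targets:
    - {"x": 0, "y": 0, "z": 0, "ax": 0, "ay": 0, "az": 0, "gripper": 1}
    - {"x": 0, "y": 0, "z": 0, "ax": 0, "ay": 0, "az": 0, "gripper": 1}
    - {"x": 0, "y": 0, "z": 0, "ax": 0, "ay": 0, "az": 0, "gripper": 1}
    - {"x": 0, "y": 0, "z": 0, "ax": 0, "ay": 0, "az": 0, "gripper": 1}
    - {"x": 0, "y": 0, "z": 0, "ax": 0, "ay": 0, "az": 0, "gripper": 1}

```text
clock: 9.33
position: [534.7, -44.8, 75.4]
ee_rot: [0.751, -0.66, -0.001, 0.001]
contact_force: [-5.6, 1.8, 3.9]
gripper_width: 23.2
grasp_force: 58.6
```

Emit:
send_rows:
  targets:
    - {"x": 0, "y": 0.04, "z": -0.3, "ax": 0, "ay": 0, "az": 0, "gripper": 1}
    - {"x": 0, "y": 0.04, "z": -0.4, "ax": 0, "ay": 0, "az": 0, "gripper": 1}
    - {"x": 0, "y": 0, "z": -0.5, "ax": 0, "ay": 0, "az": 0, "gripper": 1}
    - {"x": 0, "y": 0, "z": 0, "ax": 0, "ay": 0, "az": 0, "gripper": 1}
    - {"x": 0, "y": 0, "z": 0, "ax": 0, "ay": 0, "az": 0, "gripper": 1}

```text
clock: 9.75
position: [534.6, -44.9, 85.7]
ee_rot: [0.751, -0.661, -0.001, 0.001]
contact_force: [-2.7, 1.7, -9.3]
gripper_width: 23.6
grasp_force: 59.4
```

Emit:
send_rows:
  targets:
    - {"x": 0, "y": 0, "z": -0.3, "ax": 0, "ay": 0, "az": 0, "gripper": 1}
    - {"x": 0, "y": 0, "z": -0.2, "ax": 0, "ay": 0, "az": 0, "gripper": 1}
    - {"x": 0, "y": 0, "z": -0.2, "ax": 0, "ay": 0, "az": 0, "gripper": 1}
    - {"x": 0, "y": 0, "z": 0, "ax": 0, "ay": 0, "az": 0, "gripper": 1}
    - {"x": 0, "y": 0, "z": 0, "ax": 0, "ay": 0, "az": 0, "gripper": 1}

```text
clock: 10.17
position: [534.6, -44.9, 91.7]
ee_rot: [0.751, -0.661, -0.001, 0.001]
contact_force: [0.5, 4.3, -21.3]
gripper_width: 23.3
grasp_force: 61.0
```

Emit:
send_rows:
  targets:
    - {"x": 0, "y": 0, "z": 0, "ax": 0, "ay": 0, "az": 0, "gripper": 1}
    - {"x": 0, "y": 0, "z": 0, "ax": 0, "ay": 0, "az": 0, "gripper": 1}
    - {"x": 0, "y": 0, "z": 0, "ax": 0, "ay": 0, "az": 0, "gripper": 1}
    - {"x": 0, "y": 0, "z": 0, "ax": 0, "ay": 0, "az": 0, "gripper": 1}
    - {"x": 0, "y": 0, "z": 0, "ax": 0, "ay": 0, "az": 0, "gripper": 1}

```text
clock: 10.58
position: [534.5, -44.9, 91.7]
ee_rot: [0.751, -0.661, -0.001, 0.001]
contact_force: [1.1, 3.7, -26.4]
gripper_width: 23.1
grasp_force: 60.6
```

```bash
python3 - <<'E'
from h import *
import cv2
st()
im,_=arm.get_image("side");a=im[170:330,240:420,::-1];b=arm.get_image("wrist")[0][:,:,::-1]
a=cv2.resize(a,(400,356),interpolation=cv2.INTER_CUBIC);b=cv2.resize(b,(400,300))
cv2.imwrite("pics/f.png",np.hstack([a,np.vstack([b,np.zeros((56,400,3),np.uint8)])]))
E
```

```text
10.58 [534.5 -44.9  91.7] yaw [ 1.7984e+02  4.0000e-02 -8.2700e+01] w 23.1 F [  1.1   3.7 -26.4] g 60.6
```

View pics/f.png

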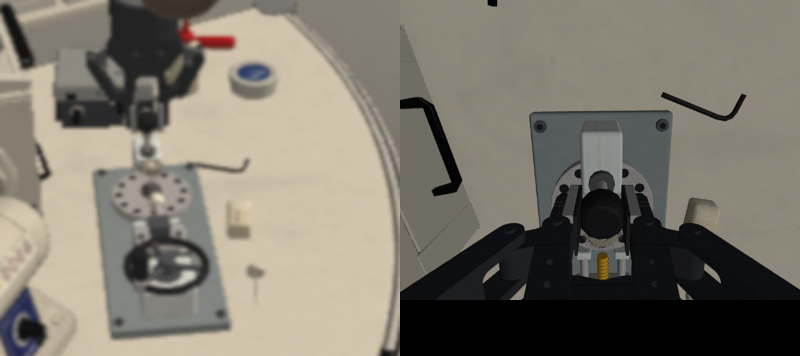

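The knob is held up against its end stop: about 16 mm of lift and 26 N, more than the spring alone gives. The carriage is at its stops and the loose things look undisturbed, so I'm handing in.

```bash
python3 -c "
from bench import arm
print(arm.job_done())"
```

```text
the job is handed in; nothing more can be done
None
```

I wound the handwheel clockwise until the carriage stopped against its two stop screws, then pulled the plunger knob up to its end stop (about 16 mm), and handed the job in at about 10.6 s with the arm still holding it there; no verdict came back.

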